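Cap a purge jar, back the cap off a quarter turn to vent, and hold it

ROBOT

A 6-joint arm with a two-finger parallel gripper is mounted at the origin on a cart in front of the work surface, level with it; the furniture and walls round the work are solid. World frame = base frame: x ahead of the robot, y to its left, z up, the work surface at z = 0. Lengths are in mm, angles in rad, forces in N, time in s.
With the tool pointing down it reaches from about 225 to 875 mm from the base axis. Payload 3.4 kg.
Tool frame: the origin (TCP) lies at the very end of the fingers, on their centre line; the grasp point (between the pads) lies 19 mm behind it; z points along the fingers, y is the line along which they close (so a half turn about z gives the same grasp; the last joint's range is limited). The gripper opens to 85 mm and grips with 20 to 120 N. Pads are 22 mm wide; open, the fingers measure 114 mm over their backs; the gripper's body (76 mm by 85 mm) begins 54 mm behind the grasp point. The pads swing forward as they close: fully open they stand 13 mm farther back than shut.
Start: joints at [1.165, 0.276, 1.505, -0, 1.361, -0.121], TCP at [161.571, 551.867, 231.328] pointing down, gripper open.
Joint ranges: [-2.89, 2.89], [-0.75, 2.08], [0.22, 2.7], [-1.18, 4.32], [0.11, 2.71], [-2.7, 2.7]. Speed limits (rad/s): [2.57, 2.57, 3.14, 3.14, 3.14, 3.14].

INTERFACE

Orientations are given as a rotation vector (axis times angle).
In Python, from rig import observe, vision, env gives the robot as it stands.
- The arm moves only by the tool move_arm, never from a script. Its argument "deltas" is a list of rows, each a list of 3 entries, a list of its own where there are three numbers: the opening, from 0 (shut) to 1 (fully open), then the shift along the tool's x, y, z in mm, then the turn about the tool's z in rad. In form: [[gripper, [x, y, z], yaw], ...]. A call has 1 to 20 rows; each row shifts and turns the commanded pose from where the row before left it, along the tool's axes as they then stand; what a row does not reach is not made up. A row lasts 1/12 s, in which the tool goes at most 41.7 mm and 7.16 degrees, less where a joint would pass 70% of its speed; a pose out of reach is approached as far as the arm can. A call is refused whole if a number of a shift passes 41.7 or a number of a turn 0.125, either way. A call with a gripper value outside its range is refused whole. The fingers move at their own pace and stop on an object; the grip force is fixed at half the most. Time passes only in rows, so rows that do not move let the fingers close. It gives the time, the measured TCP pose, the force, the opening and the grip force at its end, in the units of the state.
- observe(): the state, without advancing time (a new reading comes with each control period).
- vision.read_camera(name): name is "scene" or "top" or "wrist"; returns a dict with "img" (400x640x3 uint8, red, green, blue), "depth" (400x640 float32, mm along the optical axis (not along the pixel's ray), 0 where there is no reading), "vfov" (degrees; the focal length in pixels is half the picture's height over the tangent of half this angle, whatever the lens; pixels are square), "cx", "cy" (the principal point, pixels), "R" (3x3) and "t" (3): a world point X has camera coordinates R X + t. Camera axes: x right, y down, z forward; pixel columns grow to the right and rows downward; lengths in mm; the calibration is good to about 2 mm. A picture is of the moment at which its call begins.
- env.sign_off(): hands the job in; it is judged then, once.
The state is a dict: "clock": time; "q": joint angles; "qd": joint speeds; "joint_efforts": joint torques, N m; "eef_pos": TCP position; "eef_rot": TCP orientation; "ft_force": force on the tool from outside, world axes, zero at the start; "torque": the same for the moment, N m; "width": finger opening in mm; "grip_force": force on a finger pad.
Only numpy, scipy, OpenCV 4.12 (cv2) and the standard library are available. Lean on these libraries where they do the work, as an engineer would, in place of code of your own. Each camera call takes 0.05 s, during which the arm holds its last target. There are 200 camera calls.

TASK

The mortar core in the clamped glass jar is about to be purged with dry gas. Take the brass screw cap from the bench and screw it clockwise onto the jar until it bottoms out snugly on its seal, then back it off a quarter turn so that the gas can escape under it. Finish with the cap still gripped in that position, so that it cannot creep when the gas comes on: do not let go; and leave the sample tin, the mortar cube and the sample jars beside the work where they are.

Things in the scene. Friction and masses are not known exactly. Their poses are not given: they have to be found in the camera images.
- cap_center (a point): Centre (half-way up) of the loose knurled brass screw cap: 57 mm diameter, 34 mm tall, 0.25 kg, 30 mm deep inside, standing open side down on the bench at the start. z points out of its closed top; a black bar on the top, 36 x 3 mm, lies along x. Screwed fully home this point is 13 mm below jar_mouth and the black bar is parallel to the jar's x axis (within 20 degrees).
- jar_mouth (a point): Centre of the rim of the fixed clear glass jar, 140 mm above the bench, z up. The bevelled neck is 38 mm wide, 46 mm over its thread, with a smooth 47 mm bead below the thread that guides the cap's 48 mm bore; it stands free for 31 mm below the rim, above a sloping shoulder and a 71 mm wide body.
- sample_tin: Bystander: round aluminium tin with lid, 59 mm diameter, 38 mm tall, loose, origin at the centre of its underside. Cap and tin may have changed places.
- mortar_cube: Bystander: grey 50 mm mortar cube, loose, origin at the centre of its underside.
- sample_jar: Bystander: clear screw jar with a white lid, 62 mm diameter, 94 mm tall, loose, origin at the centre of its underside.
- cap: The same cap, same axes, origin at the centre of its underside. Right-handed thread: clockwise from above goes down, 14 mm per turn, 0.6 mm play; starts at any angle if set on the neck, pressed lightly and turned; 0.3 to 0.9 turn to the bottom, so two or more grasps. Turns easily, then stops dead on the rim and the thread's end (turning on, the fingers slip round it). Stays put when let go.
- purge_jar: Jar and holder, fixed; same axes as jar_mouth, origin on the bench below it. The jar stands in a round black clamp socket (88 mm) on an aluminium plate 110 x 110 x 12 mm. x points to the brass hose nipple, 66 mm above the bench, reaching 62 mm from the jar's axis; two thumb screws on the other side reach 61 mm, 32 mm above the bench.
Mind the look-alikes: they are no part of the job. What is shaped like the cap but orange or red is not meant.

How it is judged (in metres and radians):
On the way:
1. the cap is screwed down until it bottoms out on the jar's rim (z of cap_center in the frame of jar_mouth below -0.012 m and horizontal distance between cap_center and jar_mouth below 0.003 m and angle between cap's own z axis and vertical below 0.06 rad and angle between the x axis of cap and the x axis of purge_jar, either way round below 0.4 rad), for 0.1 s.
At the end, for the whole second after the job is handed in: After having been fully home, the cap sits on the jar's thread a quarter turn back from home (33 degrees either way; 1 to 6.5 mm above its home height), centred within 3 mm and upright within 4.5 degrees, not turning, and is still gripped by the fingers with more than 3 N (angle between the x axis of cap and the x axis of purge_jar, either way round above 1 rad and z of cap_center in the frame of jar_mouth between -0.012 and -0.0065 m and horizontal distance between cap_center and jar_mouth below 0.003 m and angle between cap's own z axis and vertical below 0.08 rad and angular speed of cap below 0.15 rad/s and contact force between the fingers and cap above 3 N); the arm keeps its last pose, push and grip.
It fails at once if a bystander is knocked away (tin, cube or sample jar moved more than 15 mm) (distance of any of sample_tin, mortar_cube, sample_jar from where it was at the start of the episode above 0.015 m).
It also fails if it takes over 72 s, if anything falls off the work surface, if the arm or the gripper's body presses on something with over 40 N, if the wrist force passes 120 N, or if a joint passes its speed limit or range.

## Working session

There is one attempt and no reset: what is moved stays moved. The work goes in short steps, Python scripts to look and compute and a tool call to move; the robot and the scene stay as the last step left them, time stands still between calls to the robot, and variables do not carry over. Pictures are saved under pics/ and viewed, at most 10 in all, crops included, and the job is handed in when it is done.

Besides the shell and the picture viewer there is one more tool, called after ">>>" as name(argument=value, ...) on one line, values as JSON. move_arm: Moves the arm, as the interface text tells. Its arguments: {"type":"object","properties":{"deltas":{"type":"array","items":{"type":"array"}}},"required":["deltas"]}

```bash
mkdir -p pics; cat > h.py <<'E'
import numpy as np, cv2
from rig import observe, vision, env
def cam(n):
    c=vision.read_camera(n); c['f']=200/np.tan(np.radians(c['vfov'])/2); return c
def px(c,u,v,z=None):
    "world point at pixel: by depth, or on plane z"
    d=np.array([(u-c['cx'])/c['f'],(v-c['cy'])/c['f'],1]); R=np.array(c['R']);t=np.array(c['t'])
    if z is None: return R.T@(d*c['depth'][int(v),int(u)]-t)
    o=-R.T@t; r=R.T@d; return o+r*(z-o[2])/r[2]
def save(c,n,crop=None,k=1):
    i=c['img'][:,:,::-1]
    if crop: x0,y0,x1,y1=crop; i=i[y0:y1,x0:x1]
    cv2.imwrite('pics/'+n,cv2.resize(i,None,fx=k,fy=k,interpolation=cv2.INTER_CUBIC))
E
python3 - <<'E'
from h import *
import pickle
a=cam('top');b=cam('scene');pickle.dump((a,b),open('c.pkl','wb'))
i=np.vstack([a['img'],b['img']])[:,:,::-1]
save(a,'top.png');save(b,'scene.png');print(observe())
for c in(a,b):print(c['f'],c['cx'],c['cy'],-np.array(c['R']).T@c['t'],c['R'])
E
```

```text
{'clock': 0.1, 'q': array([ 1.16501932e+00,  2.76564021e-01,  1.50600113e+00,  2.05794129e-06,
        1.36070352e+00, -1.20987250e-01]), 'qd': array([ 0.00156939, -0.00173126, -0.00264353,  0.00016701,  0.00140442,
       -0.00067812]), 'joint_efforts': array([ 1.80737559e-03, -4.17699444e+01, -2.46407068e+01, -9.46495362e-06,
        5.69622527e-03,  2.82019425e-05]), 'eef_pos': array([161.36177463, 551.4091688 , 230.50996458]), 'eef_rot': array([-4.45774807e-01, -3.10936153e+00,  2.54071207e-03]), 'ft_force': array([-0.13103775,  0.43730875, -0.12709303]), 'torque': array([-0.02413162, -0.00847333, -0.0086086 ]), 'grip_force': 0.0, 'width': 85.54934107087291}
414.3680271879284 319.9580314512752 204.0885778274211 [ 398.5117544    24.80753607 1016.3875517 ] [[-0.00893504 -0.99917244  0.03968122]
 [-0.98523791  0.00201221 -0.17117889]
 [ 0.17095738 -0.04062493 -0.98444055]]
422.57338805133526 323.0996447822758 200.28480235227465 [  59.13374812 -582.70863321  467.90873526] [[ 0.77256683 -0.63445114  0.02474343]
 [-0.25920281 -0.35072506 -0.89989212]
 [ 0.57961573  0.68881324 -0.43541007]]
```

View pics/top.png

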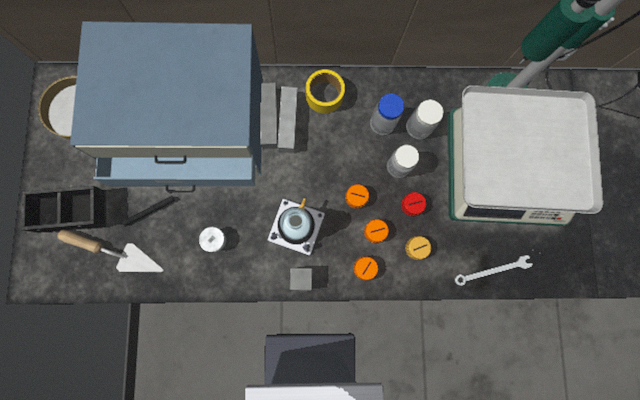

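View pics/scene.png

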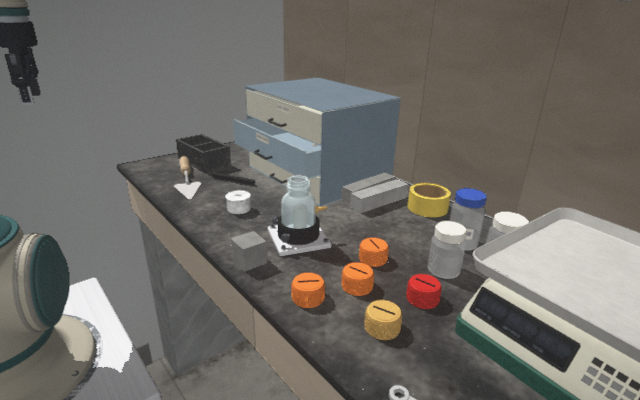

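Cap-shaped candidates in the top picture: orange at (357,196), (376,231) and (366,268), red at (414,204), brass-yellow at (418,248). Only the last is brass. The silver tin is at (212,239), the cube at (301,279), the jar mouth at about (297,220) with its nipple pointing up to (304,202). I'll confirm in a crop.

```bash
python3 - <<'E'
from h import *
import pickle
a,b=pickle.load(open('c.pkl','rb'))
def z(c,x,y,w,h,k): return cv2.resize(c['img'][y:y+h,x:x+w,::-1],None,fx=k,fy=k,interpolation=cv2.INTER_CUBIC)
cv2.imwrite('pics/crop.png',np.vstack([np.hstack([z(a,260,185,80,60,5),z(a,385,215,80,60,5)]),np.hstack([z(b,260,165,80,60,5),z(b,340,285,80,60,5)])])[:600])
# cap top segmentation by brass hue near (418,248)
for c,(u,v) in((a,(418,248)),):
    hsv=cv2.cvtColor(c['img'],cv2.COLOR_RGB2HSV)[v-20:v+21,u-20:u+21]
    m=(hsv[...,1]>110)&(hsv[...,2]>60); ys,xs=np.nonzero(m); print(xs.min()+u-20,xs.max()+u-20,ys.min()+v-20,ys.max()+v-20)
print(px(a,418,246),px(a,418,246,34),px(a,297,220,140),px(a,304,202,66),px(a,376,231,34),px(a,414,204,34),px(a,301,279,50),px(a,366,268,34),px(a,212,239,38))
print(px(b,383,311),px(b,299,182,140),px(b,322,208,66))
E
```

```text
405 431 236 259
[ 466.92254755 -248.90245746   35.21202083] [ 467.00705364 -249.24056435   34.        ] [516.41498241  37.87678887 140.        ] [568.56697749  22.72828481  66.        ] [ 503.44023455 -149.43751849   34.        ] [ 568.86391167 -244.49879379   34.        ] [392.09912415  29.98780637  50.        ] [ 416.08476321 -122.91298717   34.        ] [486.03217377 237.96003482  38.        ]
[ 463.75241871 -252.49057554   33.02910329] [509.74673379  27.29260008 140.        ] [568.62785142  25.67234244  66.        ]
```

View pics/crop.png

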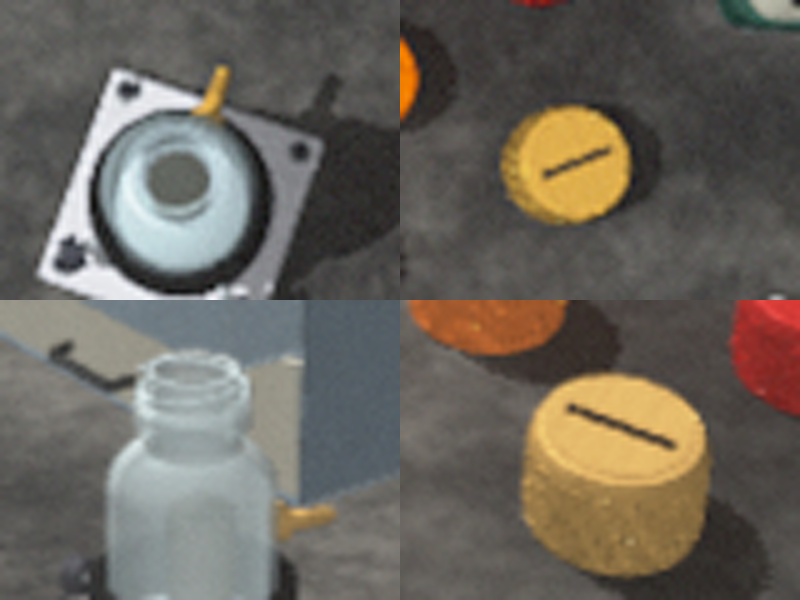

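The brass-yellow cap at top (420,247) / scene (384,310) is the one: knurled, brass, black bar. The mouth is at top (295.6,221) / scene (298.6,179).

```bash
cat >> h.py <<'E'
def tri(l):
    A=np.zeros((3,3));q=np.zeros(3)
    for c,u,v in l:
        R=np.array(c['R']);o=-R.T@np.array(c['t']);r=R.T@np.array([(u-c['cx'])/c['f'],(v-c['cy'])/c['f'],1]);r/=np.linalg.norm(r);P=np.eye(3)-np.outer(r,r);A+=P;q+=P@o
    return np.linalg.solve(A,q)
E
python3 - <<'E'
from h import *
import pickle
a,b=pickle.load(open('c.pkl','rb'))
T=lambda x,y,ox,oy:(ox+x/5-.4,oy+y/5-.4)
ang=lambda p,q:np.degrees(np.arctan2(q[1]-p[1],q[0]-p[0]))
m1=T(177,180,260,185);m2=T(193,371-300,260,165)
c1=T(174,161,385,215);c2=T(217,128,340,285)
print('mouth',px(a,*m1,140),px(b,*m2,140),tri([(a,*m1),(b,*m2)]))
print('cap',px(a,*c1,34),px(b,*c2,34),tri([(a,*c1),(b,*c2)]))
print('bar',ang(px(a,*T(145,176,385,215),34),px(a,*T(210,150,385,215),34)),ang(px(b,*T(167,107,340,285),34),px(b,*T(275,145,340,285),34)))
# plate edges
P=[px(a,*T(x,y,260,185),12) for x,y in((113,68),(323,143),(38,275))]
print('plate',P,ang(P[0],P[1]),ang(P[2],P[0]))
print('tip',px(a,*T(222,70,260,185),66))
s=observe();print(s['eef_rot'])
from scipy.spatial.transform import Rotation as Ro
print(Ro.from_rotvec(s['eef_rot']).as_matrix())
E
```

```text
mouth [515.14262878  42.12707776 140.        ] [517.96340373  41.0815766  140.        ] [516.3423166   41.31885815 140.15609482]
cap [ 465.08096841 -252.52372584   34.        ] [ 464.20155565 -251.95234539   34.        ] [ 464.69298223 -252.17710408   33.99596134]
bar -69.15820865540091 -67.41410211509371
plate [array([587.82115843,  76.15993019,  12.        ]), array([550.21926013, -26.85517622,  12.        ]), array([486.19128498, 111.59077479,  12.        ])] -110.05276163906699 -19.21989734325794
tip [576.62015292  22.70936437  66.        ]
[-4.45774807e-01 -3.10936153e+00  2.54071207e-03]
[[-9.59720554e-01  2.80955546e-01 -6.63426901e-04]
 [ 2.80956255e-01  9.59719341e-01 -1.53912034e-03]
 [ 2.04279233e-04 -1.66351936e-03 -9.99998595e-01]]
```

>>> move_arm(deltas=[[1,[-21.5,-28.6,0],0],[1,[-21.5,-28.6,0],0],[1,[-21.5,-28.6,0],0],[1,[-21.5,-28.6,0],0],[1,[-21.5,-28.6,0],0],[1,[-21.5,-28.6,0],0],[1,[-21.5,-28.6,0],0],[1,[-21.5,-28.6,0],0],[1,[-21.5,-28.6,0],0],[1,[-21.5,-28.6,0],0],[1,[-21.5,-28.6,0],0],[1,[-21.5,-28.6,0],0],[1,[-21.5,-28.6,0],0],[1,[-21.5,-28.6,0],0],[1,[-21.5,-28.6,0],0],[1,[-21.5,-28.6,0],0],[1,[-21.5,-28.6,0],0],[1,[-21.5,-28.6,0],0],[1,[-21.5,-28.6,0],0],[1,[-21.5,-28.6,0],0]])

```text
clock: 1.77
eef_pos: [413.5, -119.7, 231.0]
eef_rot: [-0.447, -3.109, -0.001]
ft_force: [1.2, 0.3, 0.4]
width: 85.2
grip_force: 0.0
```

>>> move_arm(deltas=[[1,[-21.5,-28.6,10],0],[1,[-21.5,-28.6,10],0],[1,[-21.5,-28.6,10],0],[1,[-21.5,-28.6,10],0],[1,[0,0,15],-0.115],[1,[0,0,15],-0.115],[1,[0,0,0],-0.115],[1,[0,0,0],-0.115],[1,[0,0,0],-0.115],[1,[0,0,0],-0.115],[1,[0,0,0],0],[1,[0,0,0],0]])

```text
clock: 2.77
eef_pos: [463.7, -251.7, 160.9]
eef_rot: [0.628, -3.078, -0.001]
ft_force: [0.7, -0.5, 0.7]
width: 85.1
grip_force: 0.0
```

```bash
cat >> h.py <<'E'
from scipy.spatial.transform import Rotation as Ro
def st():
    s=observe();M=Ro.from_rotvec(s['eef_rot']).as_matrix()
    print('t%.2f'%s['clock'],'tcp',s['eef_pos'].round(2),'phiy',np.degrees(np.arctan2(M[1,1],M[0,1])).round(2),'tilt',M[:2,2].round(4),'q',s['q'].round(3),'F',s['ft_force'].round(1),'T',s['torque'].round(2),'w %.1f g %.1f'%(s['width'],s['grip_force']));return s,M
E
python3 - <<'E'
from h import *
s,M=st();c=cam('wrist');save(c,'w1.png')
C=np.array([464.7,-252.2,0]);print('tool-frame to cap',M.T@(C-s['eef_pos']))
import pickle;pickle.dump(c,open('w.pkl','wb'))
E
```

```text
t2.77 tcp [ 463.72 -251.71  160.95] phiy 113.05 tilt [-0.0006  0.0005] q [-0.629  0.256  1.717  0.     1.169 -2.602] F [ 0.7 -0.5  0.7] T [ 0.03 -0.02 -0.05] w 85.1 g 0.0
tool-frame to cap [ -0.7583194   -0.94747667 160.94824913]
```

View pics/w1.png

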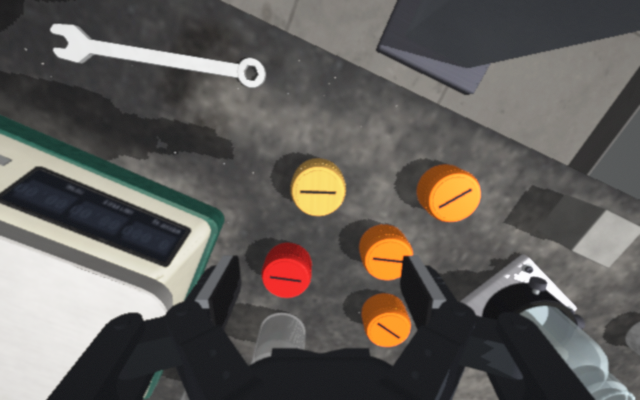

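The wrist view shows the brass cap at (319,191) with its bar horizontal, nicely between and ahead of the fingers. The orange and red look-alikes are well clear.

```bash
python3 - <<'E'
from h import *
import pickle
c=pickle.load(open('w.pkl','rb'))
hsv=cv2.cvtColor(c['img'],cv2.COLOR_RGB2HSV)[160:230,280:360].astype(int);g=c['img'][160:230,280:360].sum(2)
m=(hsv[...,1]>100)&(hsv[...,2]>60);ys,xs=np.nonzero(m)
d=m*0; 
yy,xx=np.mgrid[160:230,280:360]
b=(g<200)&((xx-319)**2+(yy-191)**2<21**2)
v,u=yy[b].mean(),xx[b].mean();print(b.sum(),u,v,px(c,u,v,34))
p=np.c_[xx[b],yy[b]];W=np.array([px(c,*q,34)[:2] for q in p]);l=cv2.fitLine(W.astype('f4'),cv2.DIST_L2,0,.01,.01).ravel();print(np.degrees(np.arctan2(l[1],l[0])))
s,M=st();X=px(c,u,v,34);print(M.T@(X-s['eef_pos']))
E
```

```text
9 318.77777777777777 192.0 [ 465.09225772 -250.89100981   34.        ]
-67.00408
t2.82 tcp [ 463.8  -251.75  161.05] phiy 113.06 tilt [-0.0004  0.0004] q [-0.629  0.256  1.717  0.     1.169 -2.603] F [-0.5 -0.5  0.2] T [0.07 0.01 0.01] w 85.4 g 0.0
[ -1.54447321   0.22568174 127.05235758]
```

>>> move_arm(deltas=[[1,[-1,0,25],0],[1,[0,0,30],0],[1,[0,0,30],0],[1,[0,0,30],0],[1,[0,0,22],0],[1,[0,0,14],0],[1,[0,0,5],0],[1,[0,0,0],0],[0,[0,0,0],0],[0,[0,0,0],0],[0,[0,0,0],0],[0,[0,0,0],0],[0,[0,0,0],0],[0,[0,0,0],0],[0,[0,0,0],0]])

```text
clock: 4.07
eef_pos: [466.1, -252.5, 7.3]
eef_rot: [-0.632, 3.075, -0.005]
ft_force: [-0.7, -0.6, 6.0]
width: 56.0
grip_force: 63.6
```

```bash
python3 -c "
from h import *
st()"
```

```text
t4.07 tcp [ 466.15 -252.54    7.25] phiy 113.22 tilt [ 0.0034 -0.0027] q [-0.628  0.433  1.909 -0.     0.796 -2.603] F [-0.7 -0.6  6. ] T [-0.02  0.09  0.04] w 56.0 g 63.6
```

>>> move_arm(deltas=[[0,[0,0,-10],0],[0,[0,0,-25],0],[0,[0,0,-35],0],[0,[0,0,-35],0],[0,[0,0,-35],0],[0,[0,0,-25],0],[0,[0,0,-10],0],[0,[-8,12.5,0],0],[0,[-16,25,0],0],[0,[-16,25,0],0],[0,[-16,25,0],0],[0,[-16,25,0],0],[0,[-16,25,0],0],[0,[-16,25,0],0],[0,[-16,25,0],0],[0,[-16,25,0],0],[0,[-16,25,0],0],[0,[-9,13,0],0],[0,[0,0,0],0],[0,[0,0,0],0]])

```text
clock: 5.73
eef_pos: [513.1, 42.8, 179.4]
eef_rot: [0.635, -3.074, -0.0]
ft_force: [0.5, -0.7, -2.4]
width: 55.8
grip_force: 64.9
```

```bash
python3 - <<'E'
from h import *
s,M=st()
import pickle
a=cam('top');b=cam('scene');w=cam('wrist');pickle.dump((a,b,w),open('c2.pkl','wb'))
z=lambda c,x,y,W,H,k: cv2.resize(c['img'][y:y+H,x:x+W,::-1],None,fx=k,fy=k,interpolation=cv2.INTER_CUBIC)
cv2.imwrite('pics/j1.png',np.hstack([z(b,255,115,80,120,5),cv2.copyMakeBorder(z(w,0,0,640,400,.625),0,350,0,0,0)]))
E
```

```text
t5.73 tcp [513.07  42.82 179.42] phiy 113.34 tilt [-0.0023 -0.0004] q [-5.200e-02  2.230e-01  1.713e+00 -1.000e-03  1.207e+00 -2.030e+00] F [ 0.5 -0.7 -2.4] T [-0.03  0.02 -0.03] w 55.8 g 64.9
```

View pics/j1.png

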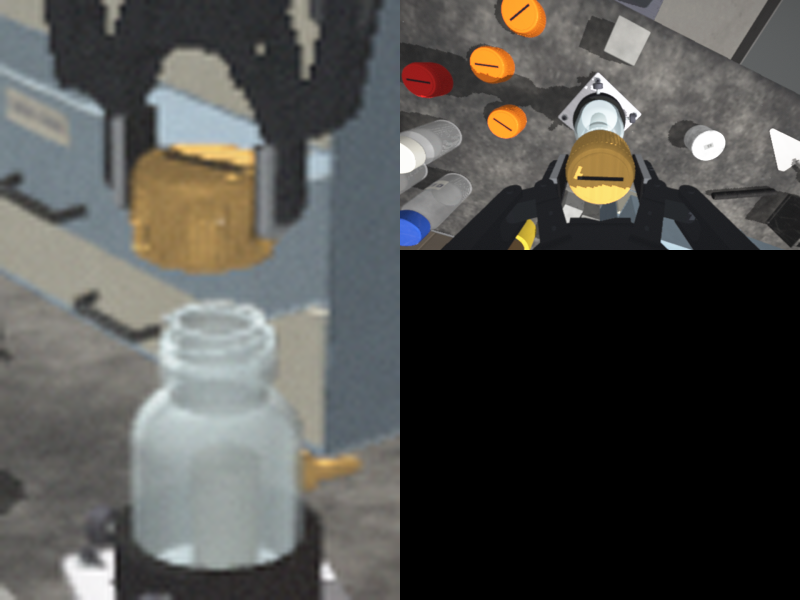

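```bash
python3 - <<'E'
from h import *
import pickle
a,b,w=pickle.load(open('c2.pkl','rb'));s,M=st()
def pr(c,X): q=np.array(c['R'])@X+c['t'];return q[0]/q[2]*c['f']+c['cx'],q[1]/q[2]*c['f']+c['cy']
T=s['eef_pos'].copy()
print('scene: mouth pred',pr(b,np.array([516.4,41.3,140])),'seen',255+217.5/5-.4,115+322/5-.4)
print('cap@TCP bottom/top pred',pr(b,T+[0,0,-7.25]),pr(b,T+[0,0,26.75]),'seen u',255+203/5-.4)
# edges of the cap at mid height and of the neck rim by colour, scene
hs=cv2.cvtColor(b['img'],cv2.COLOR_RGB2HSV)
for v in range(150,167,3):
    r=np.nonzero((hs[v,270:320,1]>110)&(hs[v,270:320,0]<30))[0]+270;print(v,r.min(),r.max(),end='; ')
g=w['img'].sum(2).astype(int);R=g[255:310,260:390]
yy,xx=np.mgrid[255:310,260:390];k=(R<150)&(yy>275)&(yy<295)&(xx>275)&(xx<365)
u,v=xx[k].mean(),yy[k].mean();X=px(w,u,v,T[2]+26.75);print('\nbar',k.sum(),xx[k].min(),xx[k].max(),u,v,X,M.T@(X-T))
print('depth top',px(w,u,v-12),px(w,u,v+10))
E
```

```text
t5.88 tcp [513.46  41.28 179.87] phiy 113.17 tilt [-0.0012 -0.0005] q [-5.400e-02  2.230e-01  1.713e+00 -1.000e-03  1.207e+00 -2.029e+00] F [-0.   0.3 -3.4] T [ 0.05  0.01 -0.07] w 55.7 g 64.9
scene: mouth pred (np.float64(297.49829498443233), np.float64(178.94640517720703)) seen 298.1 179.0
cap@TCP bottom/top pred (np.float64(296.2537601900979), np.float64(163.83405046002764)) (np.float64(296.20180451643864), np.float64(147.1423302652872)) seen u 295.20000000000005
150 282 305; 153 282 305; 156 281 305; 159 282 304; 162 282 305; 165 283 308; 
bar 309 285 356 321.77022653721684 285.4142394822006 [511.92294081  43.48085809 206.61703506] [  0.58160106   2.62458517 -26.74921925]
depth top [506.48692818  41.14981925 205.37395086] [517.75247077  45.99223619 205.91171582]
```

>>> move_arm(deltas=[[0,[-3.4,-1.8,8],0],[0,[0,0,10],0],[0,[0,0,10],0],[0,[0,0,3],0],[0,[0,0,2],0],[0,[0,0,2],0],[0,[0,0,2],0],[0,[0,0,0],0],[0,[0,0,0],0]])

```text
clock: 6.63
eef_pos: [518.1, 41.9, 143.5]
eef_rot: [-0.632, 3.077, -0.0]
ft_force: [-0.2, 0.7, -3.1]
width: 56.0
grip_force: 64.9
```

```bash
python3 -c "
from h import *
st()"
```

```text
t6.63 tcp [518.09  41.93 143.48] phiy 113.22 tilt [0.0005 0.    ] q [-0.053  0.26   1.76   0.     1.121 -2.029] F [-0.2  0.7 -3.1] T [-0.01 -0.   -0.01] w 56.0 g 64.9
```

>>> move_arm(deltas=[[0,[0,0,2],0],[0,[0,0,2],0],[0,[0,0,2],0],[0,[0,0,2],0],[0,[0,0,2],0],[0,[0,0,0],0]])

```text
clock: 7.13
eef_pos: [519.1, 42.1, 133.3]
eef_rot: [-0.631, 3.075, -0.0]
ft_force: [4.7, 1.3, -3.2]
width: 55.8
grip_force: 64.9
```

```bash
python3 -c "
from h import *
st()"
```

```text
t7.13 tcp [519.08  42.07 133.26] phiy 113.21 tilt [0.0025 0.0004] q [-5.300e-02  2.700e-01  1.774e+00  1.000e-03  1.094e+00 -2.029e+00] F [ 4.7  1.3 -3.2] T [ 0.21 -0.76 -0.04] w 55.8 g 64.9
```

>>> move_arm(deltas=[[0,[-1.2,-0.5,1],0],[0,[0,0,2],0],[0,[0,0,2],0],[0,[0,0,1],0],[0,[0,0,0],0]])

```text
clock: 7.55
eef_pos: [519.7, 42.1, 127.9]
eef_rot: [-0.632, 3.076, 0.0]
ft_force: [1.8, 3.0, 2.8]
width: 56.0
grip_force: 65.6
```

```bash
python3 -c "
from h import *
st()"
```

```text
t7.55 tcp [519.66  42.1  127.93] phiy 113.22 tilt [0.0012 0.0004] q [-5.300e-02  2.770e-01  1.780e+00  1.000e-03  1.084e+00 -2.029e+00] F [1.8 3.  2.8] T [ 0.34 -0.34  0.02] w 56.0 g 65.6
```

>>> move_arm(deltas=[[0,[-0.5,0.5,0.5],0.06],[0,[0,0,0.27],0.12],[0,[0,0,0.27],0.12],[0,[0,0,0.27],0.12],[0,[0,0,0.27],0.12],[0,[0,0,0.27],0.12],[0,[0,0,0.27],0.12],[0,[0,0,0.27],0.12],[0,[0,0,0],0]])

```text
clock: 8.3
eef_pos: [519.9, 42.2, 126.0]
eef_rot: [0.775, 3.043, -0.001]
ft_force: [1.6, -0.0, 5.5]
width: 55.8
grip_force: 65.8
```

```bash
python3 -c "
from h import *
st()"
```

```text
t8.30 tcp [519.86  42.19 126.03] phiy 61.42 tilt [ 0.0015 -0.0008] q [-5.200e-02  2.790e-01  1.782e+00 -1.000e-03  1.079e+00 -1.124e+00] F [ 1.6 -0.   5.5] T [ 0.02 -0.22 -0.08] w 55.8 g 65.8
```

>>> move_arm(deltas=[[0,[0,0,0.26],0.12],[0,[0,0,0.26],0.12],[0,[0,0,0.26],0.12],[0,[0,0,0.26],0.12],[0,[0,0,0.26],0.12],[0,[0,0,0.26],0.12],[0,[0,0,0.26],0.12],[0,[0,0,0.26],0.12],[0,[0,0,0.26],0.12],[0,[0,0,0.26],0.12],[0,[0,0,0],0]])

```text
clock: 9.22
eef_pos: [519.5, 42.1, 123.4]
eef_rot: [2.358, 2.074, 0.0]
ft_force: [0.5, 0.6, 6.8]
width: 56.1
grip_force: 65.8
```

```bash
python3 -c "
from h import *
st()"
```

```text
t9.22 tcp [519.55  42.12 123.37] phiy -7.33 tilt [ 0.0008 -0.0009] q [-5.200e-02  2.820e-01  1.786e+00 -1.000e-03  1.073e+00  7.600e-02] F [0.5 0.6 6.8] T [ 0.03 -0.08 -0.09] w 56.1 g 65.8
```

>>> move_arm(deltas=[[0,[0,0,0.26],0.12],[0,[0,0,0.26],0.12],[0,[0,0,0.26],0.12],[0,[0,0,0.26],0.12],[0,[0,0,0.26],0.12],[0,[0,0,0.26],0.12],[0,[0,0,0.26],0.12],[0,[0,0,0.26],0.12],[0,[0,0,0.26],0.12],[0,[0,0,0.26],0.12],[0,[0,0,0.26],0.12],[0,[0,0,0.26],0.12],[0,[0,0,0.26],0.12],[0,[0,0,0.26],0.12],[0,[0,0,0.26],0.12],[0,[0,0,0],0]])

```text
clock: 10.55
eef_pos: [519.3, 42.6, 119.3]
eef_rot: [-3.092, 0.558, -0.0]
ft_force: [0.2, 0.8, 5.8]
width: 55.9
grip_force: 65.7
```

```bash
python3 - <<'E'
from h import *
st();b=cam('scene');w=cam('wrist')
z=lambda c,x,y,W,H,k: cv2.resize(c['img'][y:y+H,x:x+W,::-1],None,fx=k,fy=k,interpolation=cv2.INTER_CUBIC)
cv2.imwrite('pics/j2.png',np.hstack([z(b,255,115,80,120,5),cv2.copyMakeBorder(z(w,220,200,200,200,2),0,200,0,0,0)]))
E
```

```text
t10.55 tcp [519.27  42.57 119.26] phiy -110.48 tilt [0.0002 0.    ] q [-0.052  0.286  1.792  0.     1.064  1.876] F [0.2 0.8 5.8] T [ 0.24 -0.07 -0.05] w 55.9 g 65.7
```

View pics/j2.png

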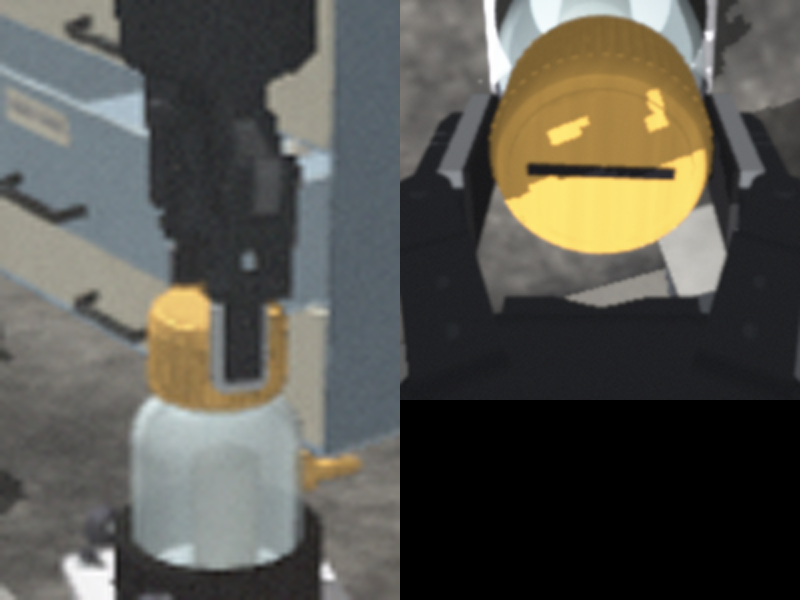

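The cap sits upright on the neck, bar still along the fingers, about a quarter turn left. The last joint is near its range, so I regrasp half a turn back.

>>> move_arm(deltas=[[1,[0,0,0],0],[1,[0,0,0],0],[1,[0,0,0],0],[1,[0,0,0],0],[1,[0,0,0],0],[1,[0,0,0],0],[1,[0,0,0],-0.12],[1,[0,0,0],-0.12],[1,[0,0,0],-0.12],[1,[0,0,0],-0.12],[1,[0,0,0],-0.12],[1,[0,0,0],-0.12],[1,[0,0,0],-0.12],[1,[0,0,0],-0.12],[1,[0,0,0],-0.12],[1,[0,0,0],-0.12],[1,[0,0,0],-0.12],[1,[0,0,0],-0.12],[1,[0,0,0],-0.12],[1,[0,0,0],-0.12]])

```text
clock: 12.32
eef_pos: [519.3, 42.5, 118.3]
eef_rot: [-2.469, -1.942, 0.0]
ft_force: [0.7, 0.8, -0.2]
width: 85.4
grip_force: 0.0
```

>>> move_arm(deltas=[[1,[0,0,0],-0.12],[1,[0,0,0],-0.12],[1,[0,0,0],-0.12],[1,[0,0,0],-0.12],[1,[0,0,0],-0.12],[1,[0,0,0],-0.12],[1,[0,0,0],-0.12],[1,[0,0,0],-0.12],[1,[0,0,0],-0.12],[1,[0,0,0],-0.12],[1,[0,0,0],-0.12],[1,[0,0,0],-0.12],[1,[0,0,0],0]])

```text
clock: 13.4
eef_pos: [519.4, 42.5, 118.3]
eef_rot: [-0.582, -3.087, 0.0]
ft_force: [-0.8, 0.2, 0.2]
width: 85.6
grip_force: 0.0
```

```bash
python3 -c "
from h import *
st()"
```

```text
t13.40 tcp [519.36  42.54 118.29] phiy 68.64 tilt [-0.0004 -0.    ] q [-0.052  0.287  1.793 -0.     1.062 -1.25 ] F [-0.8  0.2  0.2] T [-0.    0.07 -0.03] w 85.6 g 0.0
```

>>> move_arm(deltas=[[0,[0,0,-0.5],0],[0,[0,0,0],0],[0,[0,0,0],0],[0,[0,0,0],0],[0,[0,0,0],0],[0,[0,0,0],0],[0,[0,0,0],0],[0,[0,0,0.26],0.12],[0,[0,0,0.26],0.12],[0,[0,0,0.26],0.12],[0,[0,0,0.26],0.12],[0,[0,0,0.26],0.12],[0,[0,0,0.26],0.12],[0,[0,0,0.26],0.12],[0,[0,0,0.26],0.12],[0,[0,0,0.26],0.12],[0,[0,0,0],0]])

```text
clock: 14.82
eef_pos: [520.0, 41.9, 117.4]
eef_rot: [2.092, 2.341, -0.0]
ft_force: [0.0, 0.1, 7.8]
width: 55.9
grip_force: 63.3
```

```bash
python3 -c "
from h import *
st()"
```

```text
t14.82 tcp [519.99  41.91 117.4 ] phiy 6.42 tilt [ 0.0014 -0.0013] q [-5.200e-02  2.880e-01  1.794e+00 -1.000e-03  1.058e+00 -1.640e-01] F [0.  0.1 7.8] T [-0.12  0.13  0.03] w 55.9 g 63.3
```

>>> move_arm(deltas=[[0,[0,0,0.2],0.1],[0,[0,0,0.2],0.1],[0,[0,0,0.2],0.1],[0,[0,0,0.1],0.05],[0,[0,0,0.1],0.05],[0,[0,0,0],0]])

```text
clock: 15.32
eef_pos: [519.9, 42.0, 117.3]
eef_rot: [2.513, 1.882, 0.001]
ft_force: [-1.9, -1.6, 12.6]
width: 55.7
grip_force: 63.7
```

```bash
python3 -c "
from h import *
st()"
```

```text
t15.32 tcp [519.92  41.98 117.33] phiy -16.36 tilt [ 0.0015 -0.0012] q [-5.200e-02  2.880e-01  1.794e+00 -1.000e-03  1.058e+00  2.340e-01] F [-1.9 -1.6 12.6] T [-0.03  0.5  -0.09] w 55.7 g 63.7
```

>>> move_arm(deltas=[[0,[0,0,0.05],0.05],[0,[0,0,0.05],0.05],[0,[0,0,0.05],0.05],[0,[0,0,0],0]])

```text
clock: 15.65
eef_pos: [519.9, 41.9, 117.3]
eef_rot: [2.642, 1.695, 0.0]
ft_force: [-1.4, -0.9, 13.8]
width: 56.2
grip_force: 63.6
```

```bash
python3 - <<'E'
from h import *
st();b=cam('scene');w=cam('wrist')
z=lambda c,x,y,W,H,k: cv2.resize(c['img'][y:y+H,x:x+W,::-1],None,fx=k,fy=k,interpolation=cv2.INTER_CUBIC)
cv2.imwrite('pics/j3.png',np.hstack([z(b,255,115,80,120,5),cv2.copyMakeBorder(z(w,220,200,200,200,2),0,200,0,0,0)]))
E
```

```text
t15.65 tcp [519.9   41.9  117.34] phiy -24.63 tilt [ 0.0016 -0.0024] q [-0.051  0.288  1.794 -0.003  1.058  0.38 ] F [-1.4 -0.9 13.8] T [0.1  0.61 1.45] w 56.2 g 63.6
```

View pics/j3.png

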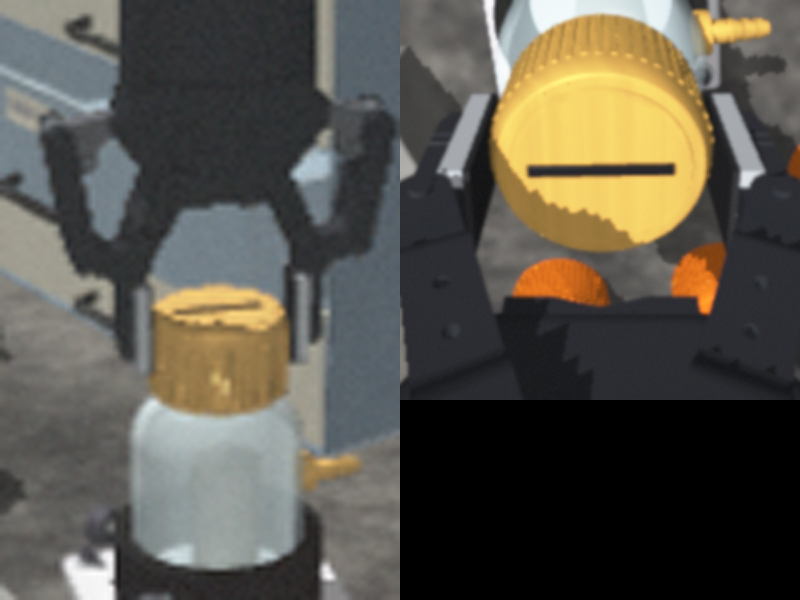

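>>> move_arm(deltas=[[0,[0,0,0.3],0.05],[0,[0,0,0],0.03],[0,[0,0,0],0],[0,[0,0,0],0],[0,[0,0,0],0]])

```text
clock: 16.17
eef_pos: [518.7, 39.9, 117.3]
eef_rot: [2.704, 1.589, -0.006]
ft_force: [-4.6, -6.6, 16.9]
width: 56.0
grip_force: 60.1
```

```bash
python3 - <<'E'
from h import *
s,M=st();w=cam('wrist')
i=w['img'].astype(int);yy,xx=np.mgrid[270:300,265:375]
k=(i[270:300,265:375].sum(2)<140)&(xx>278)&(xx<362)
W=np.array([px(w,u,v,144)[:2] for u,v in zip(xx[k],yy[k])]);l=cv2.fitLine(W.astype('f4'),cv2.DIST_L2,0,.01,.01).ravel()
print(k.sum(),W.mean(0),'bar',np.degrees(np.arctan2(l[1],l[0])))
cv2.imwrite('pics/w4.png',w['img'][:,:,::-1])
E
```

```text
t16.17 tcp [518.68  39.9  117.28] phiy -29.12 tilt [-0.001  -0.0062] q [-0.053  0.287  1.795 -0.007  1.06   0.459] F [-4.6 -6.6 16.9] T [-0.83  1.14  1.2 ] w 56.0 g 60.1
172 [519.56732737  43.71944925] bar -23.658842
```

>>> move_arm(deltas=[[0,[0,0,0],-0.06],[0,[0,0,-0.6],-0.12],[0,[0,0,-0.4],-0.12],[0,[0,0,-0.27],-0.12],[0,[0,0,-0.27],-0.12],[0,[0,0,-0.27],-0.12],[0,[0,0,-0.27],-0.12],[0,[0,0,-0.27],-0.12],[0,[0,0,-0.27],-0.12],[0,[0,0,-0.27],-0.12],[0,[0,0,-0.27],-0.12],[0,[0,0,-0.27],-0.12],[0,[0,0,-0.27],-0.12],[0,[0,0,-0.27],-0.12],[0,[0,0,0],0],[0,[0,0,0],0],[0,[0,0,0],0]])

```text
clock: 17.63
eef_pos: [522.1, 41.4, 119.7]
eef_rot: [0.726, 3.051, -0.001]
ft_force: [5.4, -2.4, 0.4]
width: 55.7
grip_force: 63.5
```

```bash
python3 - <<'E'
from h import *
s,M=st();b=cam('scene');w=cam('wrist')
i=w['img'].astype(int);yy,xx=np.mgrid[270:300,265:375]
k=(i[270:300,265:375].sum(2)<140)&(xx>278)&(xx<362)
W=np.array([px(w,u,v,147.5)[:2] for u,v in zip(xx[k],yy[k])]);l=cv2.fitLine(W.astype('f4'),cv2.DIST_L2,0,.01,.01).ravel()
print(k.sum(),W.mean(0),'bar',np.degrees(np.arctan2(l[1],l[0])))
z=lambda c,x,y,W,H,k: cv2.resize(c['img'][y:y+H,x:x+W,::-1],None,fx=k,fy=k,interpolation=cv2.INTER_CUBIC)
cv2.imwrite('pics/j5.png',np.hstack([z(b,255,115,80,120,5),cv2.copyMakeBorder(z(w,220,200,200,200,2),0,200,0,0,0)]))
E
```

```text
t17.63 tcp [522.12  41.39 119.67] phiy 63.23 tilt [ 0.0055 -0.0021] q [-0.052  0.286  1.79  -0.002  1.06  -1.155] F [ 5.4 -2.4  0.4] T [-0.47 -0.89  0.08] w 55.7 g 63.5
168 [517.94859215  44.64233612] bar 68.3108
```

View pics/j5.png

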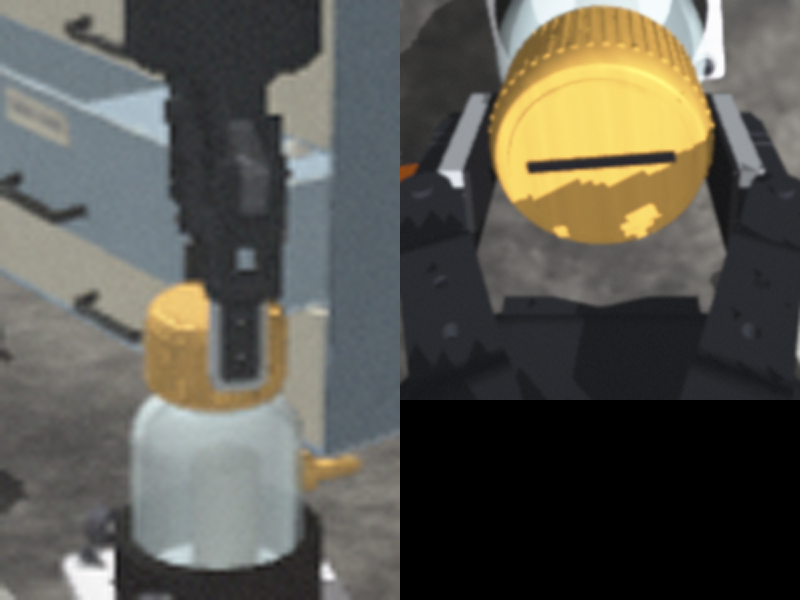

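>>> move_arm(deltas=[[0,[-0.8,0,0],0],[0,[0,0,0],0],[0,[0,0,0],0],[0,[0,0,0],0],[0,[0,0,0],0]])

```text
clock: 18.15
eef_pos: [522.1, 41.4, 119.7]
eef_rot: [0.725, 3.053, -0.001]
ft_force: [5.4, -3.1, 0.0]
width: 55.8
grip_force: 63.6
```

```bash
python3 -c "
from h import *
st();print(env.sign_off())"
```

```text
t18.15 tcp [522.09  41.41 119.66] phiy 63.3 tilt [ 0.004  -0.0015] q [-5.300e-02  2.870e-01  1.789e+00 -1.000e-03  1.062e+00 -1.157e+00] F [ 5.4 -3.1  0. ] T [-0.54 -0.95  0.  ] w 55.8 g 63.6
the job is handed in; nothing more can be done
None
```

I screwed the brass cap clockwise onto the jar until it stopped dead, then backed it off about a quarter turn (bar about 88° from the jar's x axis). I handed the job in at 18.2 s with the cap still gripped at about 64 N; the sign-off gave no verdict, I touched no bystander, and I did not re-measure their positions.

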